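# Find the pitch-gauge leaf that fits the press screw

### The arm

A 6-joint arm with a two-finger parallel gripper is mounted at the origin on the work surface. World frame = base frame: x ahead of the robot, y to its left, z up, the work surface at z = 0. Lengths are in m, angles in degrees, forces in N, time in s.
With the tool pointing down it reaches from about 0.35 to 0.875 m from the base axis. Payload 4.2 kg.
Tool frame: the origin (TCP) lies midway between the tips of the shut fingers; the grasp point (between the pads) lies 19 mm behind it; y points along the fingers, x is the direction in which the jaws open and shut, and the axes are right-handed (so a half turn about y gives the same grasp; the last joint's range is limited). The gripper opens to 87 mm and grips with 3 to 60 N. Pads are 19 mm wide; open, the fingers measure 117 mm over their backs; the gripper's body (75 mm by 190 mm) begins 51 mm behind the grasp point.
Start: joints at [-51.646, 22.042, 0.453, 0, -68.411, -14.817], TCP at [0.25, -0.573, 0.223] pointing down, gripper open.
Joint ranges: [-179.83, 179.83], [-69.29, 118.12], [-61.27, 80.66], [-181.25, 117.63], [-171.15, -9.14], [-177.46, 177.46]. Speed limits (degrees/s): [159.86, 159.86, 180, 180, 180, 180].

### API

Orientations are given as a 3x3 rotation matrix whose columns are the frame's x, y, z axes.
In Python, from station import * gives the robot as it stands.
- The arm moves only by the tool jog_arm, never from a script. Its argument "series" is a list of rows, each a list of 3 entries, a list of its own where there are three numbers: the shift along the tool's x, y, z in m, then the turn, a rotation vector about the tool's x, y, z in degrees, then the finger opening in m, from 0 to 0.087. A call has 1 to 10 rows; each row shifts and turns the commanded pose from where the row before left it, along the tool's axes as they then stand; what a row does not reach is not made up. A row lasts 1/8 s, in which the tool goes at most 62.5 mm and 10.7 degrees, less where a joint would pass 70% of its speed; a pose out of reach is approached as far as the arm can. A call is refused whole if a number of a shift passes 0.0625 or a number of a turn 10.7, either way. A call with a gripper value outside its range is refused whole. The fingers move at their own pace and stop on an object; the grip force is fixed at half the most. Time passes only in rows, so rows that do not move let the fingers close. It gives the time, the measured TCP pose, the force and the opening at its end, in the units of the state.
- sense(): the state, without advancing time (a new reading comes with each control period).
- capture(name): name is "scene" or "top" or "wrist"; returns the picture (384x512x3 uint8, red, green, blue); there is no depth.
- camera_info(name): a dict with "fx", "fy", "cx", "cy" (pixels), "rvec" (rotation vector, rad) and "tvec" (3), from world to camera coordinates, as OpenCV has them. Camera axes: x right, y down, z forward; pixel columns grow to the right and rows downward; lengths in m; the calibration is good to about 2 mm. A picture is of the moment at which its call begins: read the wrist's pose just before it. camera_info takes no time and is no camera call; for the wrist camera it gives the pose at the moment of the call.
- finish_job(): hands the job in, once; it reports no verdict.
The state is a dict: "time_s": time; "joints": joint angles; "joint_velocities": joint speeds; "effort": joint torques, N m; "tcp_pos": TCP position; "ee_rot": TCP orientation; "wrist_force": force on the tool from outside, world axes, zero at the start; "moment": the same for the moment, N m; "gripper_width": opening from 0.0 (shut) to 1.0 (fully open).
Only numpy, scipy, OpenCV 4.12 (cv2) and the standard library are available. Lean on these libraries where they do the work, as an engineer would, in place of code of your own. Each camera call takes 0.05 s, during which the arm holds its last target. There are 200 camera calls.

### The job

Find out which of the three steel pitch-gauge leaves in the wooden rack fits the thread of the front press screw: mesh them with the top of the screw between the four guide arms, one at a time, feeling gently along the thread (never 40 N or more on the teeth). Leave the leaf that fits standing fully home in the thread between the arms, with the other two standing upright in the rack, and leave everything else on the bench alone.

Things in the scene. Friction and masses are not known exactly. Their poses are not given: they have to be found in the camera images.
- leaf_1_mid (a point): Middle of steel gauge leaf 1 (about 0.1 kg), 30 mm above its tooth tips. Upright plate, x: 10 thick, z up: 60 tall. From the bottom: square teeth 5 deep, blade 68 long (y) and 22 tall, grip tab 30 long (y) at mid-length, its flat faces from 27 to 60 above the tips. Grip the tab across the 10, about 14 above this point. The leaves differ only in tooth pitch.
- leaf_1_comb: Tooth row of leaf 1, about 50 mm long along y; origin at mid-length on the tooth tips. Pitches of the three leaves: 8, 9.5 and 11 mm; which leaf has which is not told. 40 N or more on the teeth mars them.
- leaf_2_mid (a point): Middle of steel gauge leaf 2 (about 0.1 kg), 30 mm above its tooth tips. Upright plate, x: 10 thick, z up: 60 tall. From the bottom: square teeth 5 deep, blade 68 long (y) and 22 tall, grip tab 30 long (y) at mid-length, its flat faces from 27 to 60 above the tips. Grip the tab across the 10, about 14 above this point. The leaves differ only in tooth pitch.
- leaf_2_comb: Tooth row of leaf 2, about 50 mm long along y; origin at mid-length on the tooth tips. Pitches of the three leaves: 8, 9.5 and 11 mm; which leaf has which is not told. 40 N or more on the teeth mars them.
- leaf_3_mid (a point): Middle of steel gauge leaf 3 (about 0.1 kg), 30 mm above its tooth tips. Upright plate, x: 10 thick, z up: 60 tall. From the bottom: square teeth 5 deep, blade 68 long (y) and 22 tall, grip tab 30 long (y) at mid-length, its flat faces from 27 to 60 above the tips. Grip the tab across the 10, about 14 above this point. The leaves differ only in tooth pitch.
- leaf_3_comb: Tooth row of leaf 3, about 50 mm long along y; origin at mid-length on the tooth tips. Pitches of the three leaves: 8, 9.5 and 11 mm; which leaf has which is not told. 40 N or more on the teeth mars them.
- screw_top (a point): Middle of the top line of the front screw (nearest the robot, the one under the guide arms), at its thread crests, 65 mm above the bench. y runs along the screw, x level across it, away from the robot, z up. A leaf that fits drops 5 mm until its blade lies on the crests (leaf middle 25 above this point); one that does not stays on the crests (30 above) wherever it is slid.
- rack: Fixed wooden leaf rack, 200 mm (x) by 98 (y), origin at the middle of its underside. Three slots at x = -62, 0, +62, each 15 wide (x), 72 long (y); walls 28 above the bench. A leaf in its slot hangs by the two ends of its blade on ledges 15 above the bench, teeth free, tips 10 and middle 40 above the bench, its y axis along the rack's y.
- jar: Bystander, to be left alone: amber glass jar with steel lid, 52 across, 60 high (mm); origin at the centre of its underside.
- buff: Bystander, to be left alone: grey felt buffing wheel lying flat, 72 across, 28 high (mm); origin at the centre of its underside.
- hammer: Bystander, to be left alone: small hammer lying flat, handle along x; origin under it.
- tin: Bystander, to be left alone: small steel bowl, 64 across, 35 high (mm); origin at the centre of its underside.
- wax: Bystander, to be left alone: reddish block of polishing compound, 70 x 35 x 28 (mm); origin at the centre of its underside.
- collar: Bystander, to be left alone: brass collar, 44 across, 16 high (mm); origin at the centre of its underside.
- mandrel: Bystander, to be left alone: steel taper pin on a round foot, 40 across, 85 high (mm); origin at the centre of its underside.
- stand: Fixed stand; origin on the bench below point screw_top, same axes. It holds three steel press screws along y, 62 mm apart in x, 40 across, square thread 5.7 deep, about 100 long, not turning; pitches 8, 9.5 and 11 mm. Which is in front, and where its grooves lie along y, is drawn by lot. A fitting leaf has 0.75 mm of play either way along y.
- guide (a point): Middle between four flat guide arms over the front screw, level with their tops, 15 mm above the crests. Each arm is 8 wide (y) and 10 tall and comes in level from a post at x = +-29; the arms stand at y = +-21 and their ends leave a 15 mm gap (x = +-7.5). The leaf goes down in this gap, blade along y, 2.5 mm free at either face; the arms keep it upright when let go.
There are look-alikes about, which are no part of the job. Leave any orange look-alike of the part that bears leaf_3_mid alone.

How it is judged:
By the outcome, as a careful person would: the job done as asked, in the order asked, and still so for the second after the job is handed in, with the robot touching nothing.
It also fails if it takes over 72 s, if anything falls off the work surface, if the arm or the gripper's body presses on something with over 40 N, if the wrist force passes 120 N, or if a joint passes its speed limit or range.

## Working session

There is one attempt and no reset: what is moved stays moved. The work goes in short steps, Python scripts to look and compute and a tool call to move; the robot and the scene stay as the last step left them, time stands still between calls to the robot, and variables do not carry over. Pictures are saved under pics/ and viewed, about 8 in all and at most 12, crops included, and the job is handed in when it is done.

Besides the shell and the picture viewer there is one more tool, called after "Request:" by a JSON object that holds its "api" and its "payload". jog_arm: Moves the arm, as the interface text tells. Its arguments: {"type":"object","properties":{"series":{"type":"array","items":{"type":"array"}}},"required":["series"]}

```bash
mkdir -p pics; ls; python3 - <<'E'
from station import *
import cv2,numpy as np
s=sense();print(s['time_s'],s['tcp_pos'],s['ee_rot'],s['wrist_force'],s['gripper_width'])
for n in("scene","top"):
    im=capture(n);cv2.imwrite(f'pics/{n}0.png',im[:,:,::-1]);c=camera_info(n);print(n,c)
a=cv2.imread('pics/scene0.png');b=cv2.imread('pics/top0.png')
cv2.imwrite('pics/topbig.png',cv2.resize(b,(800,600),interpolation=cv2.INTER_CUBIC))
cv2.imwrite('pics/scenebig.png',cv2.resize(a,(800,600),interpolation=cv2.INTER_CUBIC))
E
```

```text
pics
0.0 [ 0.24937028 -0.57245219  0.22148267] [[-3.99170368e-01 -9.32587522e-04 -9.16876299e-01]
 [ 9.16874275e-01  1.92866027e-03 -3.99171448e-01]
 [ 2.14060521e-03 -9.99997705e-01  8.52014774e-05]] [0.13866637 0.78569383 0.41032326] 1.0008869650634882
scene {'fx': 417.566374437099, 'fy': 417.566374437099, 'cx': 256.6937953643849, 'cy': 188.62901175477927, 'rvec': array([ 1.95196195,  1.26544738, -0.57045818]), 'tvec': array([-0.20693868, -0.21449908,  1.49925819])}
top {'fx': 491.30050129240817, 'fy': 491.30050129240817, 'cx': 254.05317484589426, 'cy': 197.0952913719498, 'rvec': array([ 2.16936699, -2.17841082,  0.12753741]), 'tvec': array([-0.00679612,  0.48686967,  1.48841479])}
```

View pics/topbig.png

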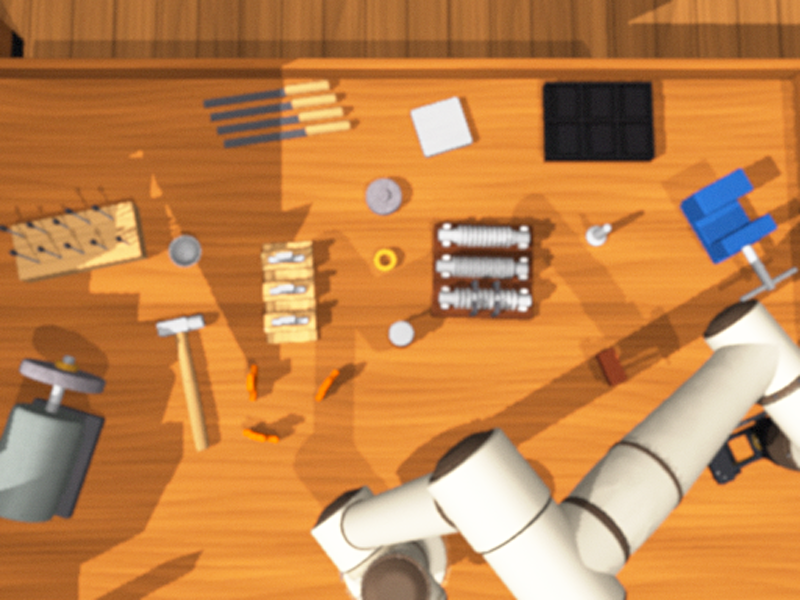

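View pics/scenebig.png

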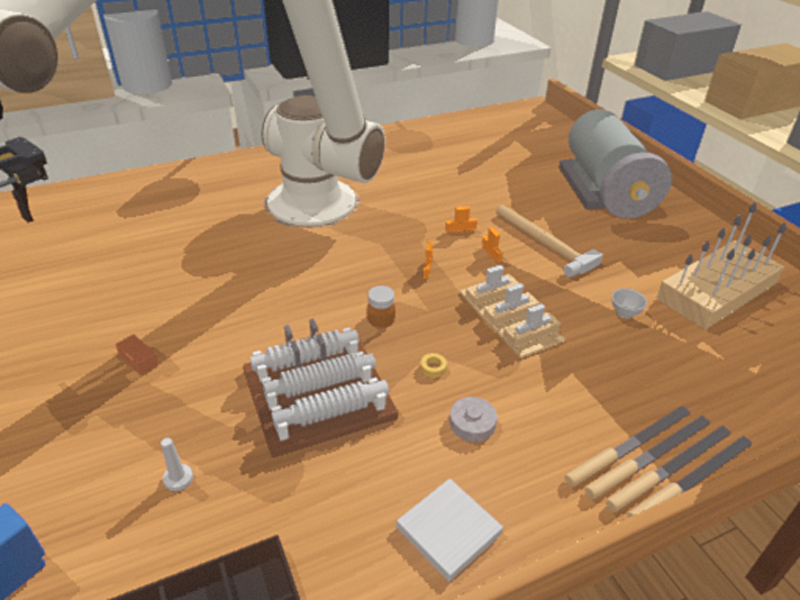

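Top view: the rack is at (290,290), with three steel leaves at about (287,257), (287,288) and (290,320). The front screw is at (485,300), and its arms show as dark shapes. Look-alikes are three orange leaves at (252,382), (328,385) and (262,434), plus the two rear screws at (485,267) and (485,236). I choose the grey leaves in the wooden rack and the front screw under the arms, and will check both in one close crop.

```bash
cat > h.py <<'E'
from station import *
import cv2,numpy as np
def ray(n,px,z,c=None):
    c=c or camera_info(n);R=cv2.Rodrigues(np.array(c['rvec']))[0];t=np.array(c['tvec'])
    o=-R.T@t;d=R.T@np.array([(px[0]-c['cx'])/c['fx'],(px[1]-c['cy'])/c['fy'],1]);return o+d*(z-o[2])/d[2]
def proj(n,P,c=None):
    c=c or camera_info(n);K=np.array([[c['fx'],0,c['cx']],[0,c['fy'],c['cy']],[0,0,1]])
    return cv2.projectPoints(np.array(P,float).reshape(-1,3),np.array(c['rvec']),np.array(c['tvec']),K,None)[0].reshape(-1,2)
def st():
    s=sense();print('t',round(s['time_s'],2),'tcp',np.round(s['tcp_pos'],4),'F',np.round(s['wrist_force'],1),'w',round(s['gripper_width']*87,1));return s
E
python3 - <<'E'
from h import *
b=cv2.imread('pics/top0.png')
A=b[145:230,150:230];B=b[130:215,270:350]
f=lambda x:cv2.resize(x,(400,425),interpolation=cv2.INTER_CUBIC)
cv2.imwrite('pics/c1.png',np.hstack([f(A),f(B)]))
for p,z in [((287,257),.07),((287,288),.07),((290,320),.07),((485,300),.065),((485,267),.065)]: print(p,ray('top',np.array(p)*.64,z))
E
```

```text
(287, 257) [0.58147931 0.20282172 0.07      ]
(287, 288) [0.52135582 0.20221633 0.07      ]
(290, 320) [0.45980328 0.1958851  0.07      ]
(485, 300) [ 0.4975178  -0.17788524  0.065     ]
(485, 267) [ 0.56175272 -0.17896351  0.065     ]
```

View pics/c1.png

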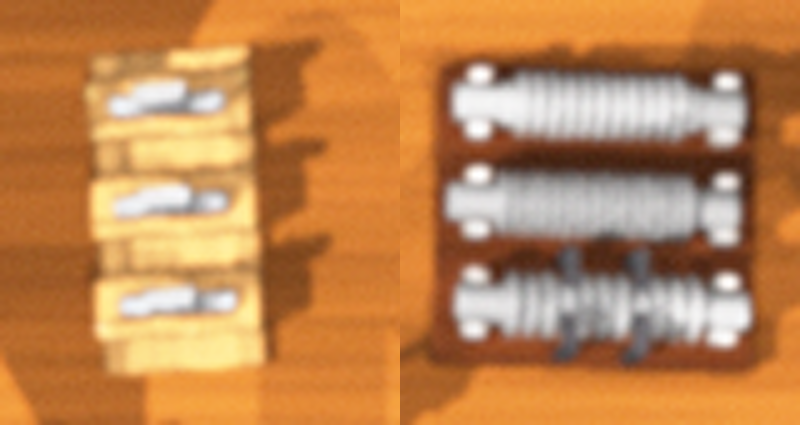

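Left crop: three grey leaves sit in the rack, with tab tops near crop (163,95), (165,197) and (170,297). Right crop: the screws, the front one at (600,305), with the four dark arms at y≈265/340. That confirms the choice. Next I take bearings and the wrist camera geometry.

```bash
python3 - <<'E'
from h import *
L=lambda x,y,z:ray('top',(150+x/5,145+y/5),z)
R=lambda x,y,z:ray('top',(270+(x-400)/5,130+y/5),z)
for f,p,q,z in[(R,(479,102),(727,109),.06),(R,(473,202),(728,210),.06),(R,(475,304),(724,308),.06),(L,(88,85),(105,370),.02),(L,(248,45),(265,362),.028)]:
    a,b=f(*p,z),f(*q,z);d=b-a;print(a,b,np.degrees(np.arctan2(d[1],d[0])))
for y in(95,197,297):print(L(165,y,.07))
s=sense();c=camera_info('wrist');Rc=cv2.Rodrigues(c['rvec'])[0];o=-Rc.T@c['tvec']
E=s['ee_rot'];print('cam in tool',E.T@(o-s['tcp_pos']),'axes in tool\n',np.round(E.T@Rc.T,3),c['fx'],c['cx'],c['cy'])
E
```

```text
[ 0.62577684 -0.10568347  0.06      ] [ 0.62110302 -0.25687957  0.06      ] -91.77058003698644
[ 0.56423608 -0.10133232  0.06      ] [ 0.55889586 -0.25611246  0.06      ] -91.97603486697999
[ 0.50199381 -0.1018367   0.06      ] [ 0.49905963 -0.25236523  0.06      ] -91.1166969721996
[0.59804914 0.2593662  0.02      ] [0.42065116 0.2465574  0.02      ] -175.87019610939217
[0.62149814 0.15939673 0.028     ] [0.4246688  0.14769087 0.028     ] -176.59650675282154
[0.5829456  0.20487684 0.07      ]
[0.52112084 0.20424544 0.07      ]
[0.4610285  0.20363173 0.07      ]
cam in tool [-0.00034039 -0.1615633   0.07618714] axes in tool
 [[ 1.   -0.    0.  ]
 [-0.   -0.28  0.96]
 [-0.   -0.96 -0.28]] 292.9118062182881 252.4870156245384 186.37114685999467
```

Request:
{"api": "jog_arm", "payload": {"series": [[[0.032,0.006,-0.048],[0,0,0],0.087],[[0.032,0.006,-0.048],[0,0,0],0.087],[[0.032,0.006,-0.048],[0,0,0],0.087],[[0.032,0.006,-0.048],[0,0,0],0.087],[[0.032,0.006,-0.048],[0,0,0],0.087],[[0.032,0.006,-0.048],[0,0,0],0.087],[[0.032,0.006,-0.048],[0,0,0],0.087],[[0.032,0.006,-0.048],[0,0,0],0.087]]}}

```text
time_s: 1.1
tcp_pos: [0.5, -0.1831, 0.1742]
ee_rot: [[-0.399, -0.0, -0.917], [0.917, 0.0, -0.399], [0.0, -1.0, 0.0]]
wrist_force: [0.5, -0.7, -0.0]
gripper_width: 1.001
```

Request:
{"api": "jog_arm", "payload": {"series": [[[0,0.002,0],[0,-9.3,0],0.087],[[0,0.002,0],[0,-9.3,0],0.087],[[0,0.002,0],[0,-9.3,0],0.087],[[0,0.002,0],[0,-9.3,0],0.087],[[0,0.002,0],[0,-9.3,0],0.087],[[0,0.002,0],[0,-9.3,0],0.087],[[0,0.002,0],[0,-9.3,0],0.087],[[0,0,0],[0,0,0],0.087]]}}

```text
time_s: 2.1
tcp_pos: [0.499, -0.1848, 0.16]
ee_rot: [[-1.0, -0.001, -0.026], [0.026, 0.0, -1.0], [0.001, -1.0, -0.0]]
wrist_force: [-0.3, 1.0, -0.1]
gripper_width: 1.002
```

```bash
python3 - <<'E'
from h import *
import pickle
s=st();print(np.round(s['ee_rot'],4),np.round(s['joints'],1))
c=camera_info('wrist');im=capture('wrist');cv2.imwrite('pics/w1.png',im[:,:,::-1]);pickle.dump(c,open('w1.pkl','wb'))
cv2.imwrite('pics/w1b.png',cv2.resize(im[:,:,::-1],(800,600),interpolation=cv2.INTER_CUBIC))
E
```

```text
t 2.1 tcp [ 0.499  -0.1848  0.16  ] F [-0.3  1.  -0.1] w 87.2
[[-9.997e-01 -1.200e-03 -2.580e-02]
 [ 2.580e-02  2.000e-04 -9.997e-01]
 [ 1.200e-03 -1.000e+00 -2.000e-04]] [ -2.9  16.3 -17.8  -0.  -56.    1.4]
```

View pics/w1b.png

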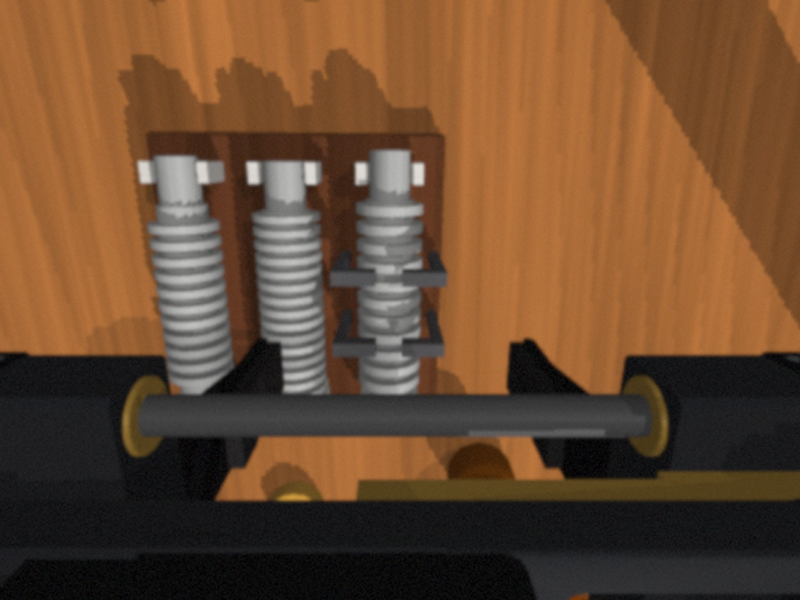

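The wrist view shows the front screw on the right at x≈390, the upper arm pair at (355|425, 275) and the lower pair at (355|425, 347). I'll rectify at crest height (z=0.065) and arm-top height (z=0.080).

```bash
cat >> h.py <<'E'
def rect(im,c,x0,x1,y0,y1,z,s=4000):
    """image: right=+y... rows = x decreasing downward, cols = y decreasing rightward; s px per m"""
    W,H=int((y1-y0)*s),int((x1-x0)*s)
    C=np.float32(proj('',[[x1,y1,z],[x1,y0,z],[x0,y0,z],[x0,y1,z]],c))
    M=cv2.getPerspectiveTransform(C,np.float32([[0,0],[W,0],[W,H],[0,H]]))
    return cv2.warpPerspective(im,M,(W,H),flags=cv2.INTER_CUBIC)
E
python3 - <<'E'
from h import *
import pickle
c=pickle.load(open('w1.pkl','rb'));im=cv2.imread('pics/w1.png')
a=rect(im,c,.46,.54,-.26,-.12,.08,5000);b=rect(im,c,.46,.54,-.26,-.12,.065,5000)
o=np.vstack([a[:290],b[100:300]])
o=np.vstack([a[80:340],b[80:340]])
for x in range(0,700,50): cv2.line(o,(x,0),(x,8),(0,255,0),1);
for y in range(20,520,50): cv2.line(o,(0,y),(8,y),(0,255,0),1)
cv2.imwrite('pics/r1.png',o)
E
```

```text
(no output)
```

View pics/r1.png

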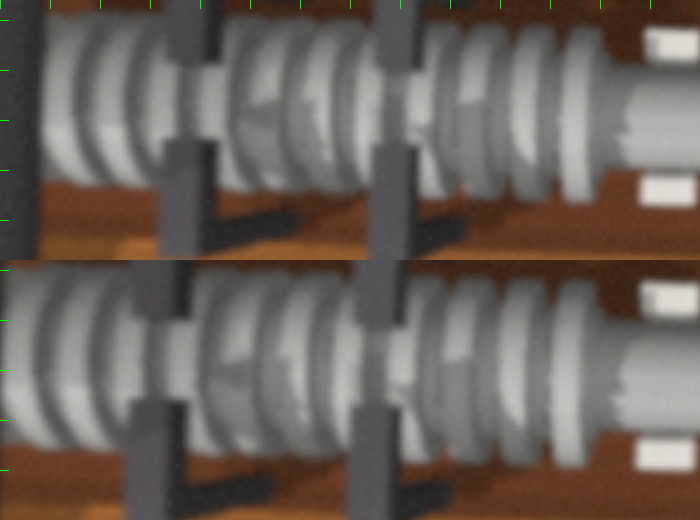

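The front screw's crests are about 55 px apart at 5 px/mm, so its pitch looks like 11 mm. The guide middle is about (0.503,-0.178) with yaw about -1.6°. On to the rack.

Request:
{"api": "jog_arm", "payload": {"series": [[[-0.0012,0,-0.053],[0,0,0],0.087],[[-0.0012,0,-0.053],[0,0,0],0.087],[[-0.0012,0,-0.053],[0,0,0],0.087],[[-0.0012,0,-0.053],[0,0,0],0.087],[[-0.0012,0,-0.053],[0,0,0],0.087],[[-0.0012,0,-0.053],[0,0,0],0.087],[[-0.0012,0,-0.053],[0,0,0],0.087],[[-0.0012,0,-0.053],[0,0,0],0.087],[[0,0,0],[0,-5.3,0],0.087],[[0,0,0],[0,0,0],0.087]]}}

```text
time_s: 3.4
tcp_pos: [0.5188, 0.2392, 0.1602]
ee_rot: [[-0.998, -0.001, 0.067], [-0.067, -0.0, -0.998], [0.001, -1.0, 0.0]]
wrist_force: [0.8, 0.1, 0.6]
gripper_width: 1.002
```

```bash
python3 - <<'E'
from h import *
import pickle
s=st();print(np.round(s['ee_rot'],4),np.round(s['joints'],1))
c=camera_info('wrist');im=capture('wrist')[:,:,::-1].copy();cv2.imwrite('pics/w2.png',im);pickle.dump(c,open('w2.pkl','wb'))
a=rect(im,c,.43,.61,.14,.27,.07,4000)
for x in range(0,520,40): cv2.line(a,(x,0),(x,8),(0,255,0),1)
for y in range(0,720,40): cv2.line(a,(0,y),(8,y),(0,255,0),1)
cv2.imwrite('pics/r2.png',cv2.rotate(a,cv2.ROTATE_90_CLOCKWISE))
E
```

```text
t 3.4 tcp [0.5188 0.2392 0.1602] F [0.8 0.1 0.6] w 87.2
[[-9.978e-01 -6.000e-04  6.680e-02]
 [-6.680e-02 -4.000e-04 -9.978e-01]
 [ 7.000e-04 -1.000e+00  3.000e-04]] [ 41.   19.9 -12.4  -0.  -57.8 -37.2]
```

View pics/r2.png

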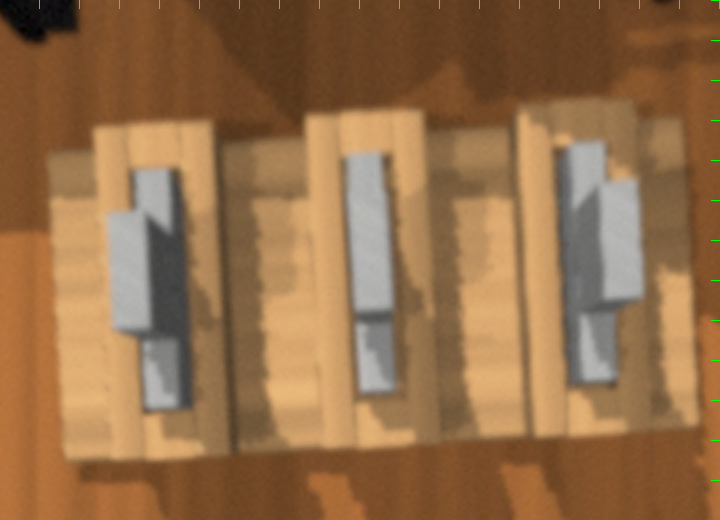

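Rectified view (left is near the robot): tab tops are at pixel (129,271), (370,252) and (620,241). That gives leaves at about (0.462,0.202), (0.5225,0.207) and (0.585,0.2097), with yaw about 3°. I'll take the near one first.

Request:
{"api": "jog_arm", "payload": {"series": [[[0.0294,0,0.0164],[0,0,0],0.03],[[0.0294,0,0.0164],[0,0.8,0],0.03],[[0,0.03,0],[0,0,0],0.03],[[0,0,0],[0,0,0],0.03],[[0,0,0],[0,0,0],0.03],[[0,0.03,0],[0,0,0],0.03],[[0,0.03,0],[0,0,0],0.03],[[0,0.025,0],[0,0,0],0.03],[[0,0.01,0],[0,0,0],0.03],[[0,0,0],[0,0,0],0.03]]}}

```text
time_s: 4.7
tcp_pos: [0.4632, 0.2022, 0.0358]
ee_rot: [[-0.999, 0.0, 0.055], [-0.055, -0.0, -0.999], [-0.0, -1.0, 0.0]]
wrist_force: [0.7, 0.2, -0.2]
gripper_width: 0.343
```

```bash
python3 - <<'E'
from h import *
s=st();print(np.round(s['ee_rot'],4))
im=capture('wrist')[:,:,::-1].copy()
cv2.imwrite('pics/w3.png',im)
E
```

```text
t 4.7 tcp [0.4632 0.2022 0.0358] F [ 0.7  0.2 -0.2] w 29.8
[[-9.985e-01  2.000e-04  5.460e-02]
 [-5.460e-02 -1.000e-04 -9.985e-01]
 [-2.000e-04 -1.000e+00  1.000e-04]]
```

Close, then lift 0.1 m.

Request:
{"api": "jog_arm", "payload": {"series": [[[0,0.001,0],[0,0,0],0.0],[[0,0,0],[0,0,0],0.0],[[0,0,0],[0,0,0],0.0],[[0,0,0],[0,0,0],0.0],[[0,-0.01,0],[0,0,0],0.0],[[0,-0.03,0],[0,0,0],0.0],[[0,-0.04,0],[0,0,0],0.0],[[0,-0.04,0],[0,0,0],0.0],[[0,0,0],[0,0,0],0.0]]}}

```text
time_s: 5.88
tcp_pos: [0.4645, 0.2033, 0.1584]
ee_rot: [[-0.998, 0.007, 0.055], [-0.055, 0.005, -0.998], [-0.007, -1.0, -0.005]]
wrist_force: [0.5, -0.7, -1.3]
gripper_width: 0.113
```

```bash
python3 - <<'E'
from h import *
s=st();print(np.round(s['ee_rot'],4))
im=capture('wrist')[:,:,::-1].copy();cv2.imwrite('pics/w4.png',im)
sc=capture('scene')[:,:,::-1].copy();cv2.imwrite('pics/s4.png',sc)
p=proj('scene',s['tcp_pos']);print(p);u,v=p[0].astype(int)
a=cv2.resize(sc[v-35:v+40,u-45:u+45],(800,667),interpolation=cv2.INTER_CUBIC)[:600]
cv2.imwrite('pics/v4.png',np.hstack([cv2.resize(a,(400,300)),cv2.resize(im,(400,300))]))
E
```

```text
t 5.88 tcp [0.4645 0.2033 0.1584] F [ 0.5 -0.7 -1.3] w 9.8
[[-0.9985  0.0067  0.0552]
 [-0.0552  0.0051 -0.9985]
 [-0.007  -1.     -0.0048]]
[[320.65809141 146.32897495]]
```

View pics/v4.png

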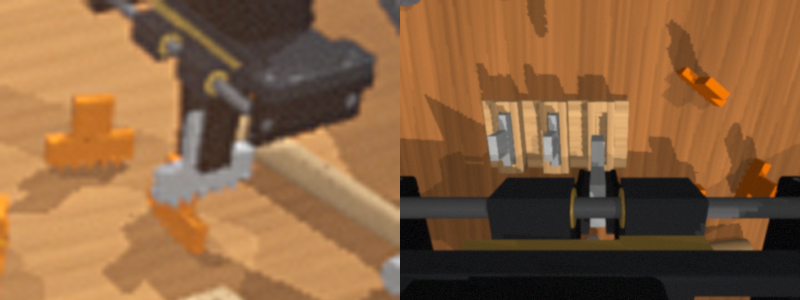

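Request:
{"api": "jog_arm", "payload": {"series": [[[-0.0021,0,0.0478],[0,0,0],0.0],[[-0.0021,0,0.0478],[0,0,0],0.0],[[-0.0021,0,0.0478],[0,0,0],0.0],[[-0.0021,0,0.0478],[0,0,0],0.0],[[-0.0021,0,0.0478],[0,0,0],0.0],[[-0.0021,0,0.0478],[0,0,0],0.0],[[-0.0021,0,0.0478],[0,0,0],0.0],[[-0.0021,0,0.0478],[0,0,0],0.0],[[0,0.02,0],[0,4.8,0],0.0],[[0,0.02,0],[0,0,0],0.0]]}}

```text
time_s: 7.22
tcp_pos: [0.499, -0.1797, 0.1123]
ee_rot: [[-0.999, -0.003, -0.032], [0.032, 0.001, -0.999], [0.003, -1.0, -0.001]]
wrist_force: [0.4, 0.1, -1.3]
gripper_width: 0.113
```

Request:
{"api": "jog_arm", "payload": {"series": [[[0,0,0],[0,0,0],0.0]]}}

```text
time_s: 7.35
tcp_pos: [0.498, -0.1789, 0.1117]
ee_rot: [[-1.0, -0.007, -0.03], [0.03, 0.001, -1.0], [0.007, -1.0, -0.001]]
wrist_force: [-0.2, -0.9, -0.8]
gripper_width: 0.114
```

```bash
python3 - <<'E'
from h import *
import pickle
s=st();print(np.round(s['ee_rot'],4))
c=camera_info('wrist');im=capture('wrist')[:,:,::-1].copy();cv2.imwrite('pics/w5.png',im);pickle.dump(c,open('w5.pkl','wb'))
p=proj('',s['tcp_pos'],c)[0].astype(int);print(p)
b=cv2.resize(im[140:290,150:350],(800,600),interpolation=cv2.INTER_CUBIC)
cv2.imwrite('pics/v5.png',b)
E
```

```text
t 7.35 tcp [ 0.498  -0.1789  0.1117] F [-0.2 -0.9 -0.8] w 9.9
[[-9.995e-01 -7.300e-03 -2.990e-02]
 [ 2.990e-02  8.000e-04 -9.996e-01]
 [ 7.300e-03 -1.000e+00 -6.000e-04]]
[253 233]
```

View pics/v5.png

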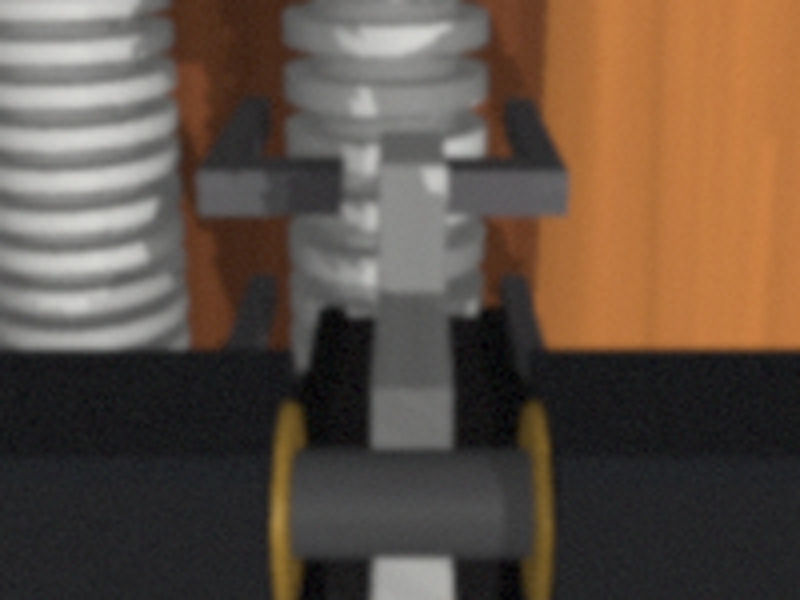

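The leaf at crop x≈413 sits right of the gap, whose left arm tip is at x=342. I'll measure the offset.

```bash
python3 - <<'E'
from h import *
import pickle
c=pickle.load(open('w5.pkl','rb'))
f=lambda x,y,z:ray('',(150+x/4,140+y/4),z,c)
print('arm tip',f(342,165,.08),f(342,205,.08),'outer',f(198,172,.08),f(566,168,.08))
# blade top z = tips+27
z=.1117-.0247+.027
print('blade',f(380,170,z),f(447,170,z),f(385,290,z),f(445,290,z))
print('tab top',f(372,570,z+.033),f(455,570,z+.033)); st()
E
```

```text
arm tip [ 0.50925001 -0.20334025  0.08      ] [ 0.50958064 -0.19619264  0.08      ] outer [ 0.53390496 -0.20288832  0.08      ] [ 0.47095645 -0.20158161  0.08      ]
blade [ 0.50186476 -0.21167559  0.114     ] [ 0.49242104 -0.21137294  0.114     ] [ 0.50181051 -0.19356571  0.114     ] [ 0.49309346 -0.19327893  0.114     ]
tab top [ 0.50386585 -0.16938073  0.147     ] [ 0.49356915 -0.16901929  0.147     ]
t 7.4 tcp [ 0.4993 -0.179   0.1131] F [ 0.2 -0.1 -0.3] w 10.2
```

Guide x≈0.5028 and the leaf is 3.6 mm short, so I correct that and descend to just above the crests.

Request:
{"api": "jog_arm", "payload": {"series": [[[-0.0036,0,0],[0,0,0],0.0],[[0,0,0],[0,0,0],0.0],[[0,0.01,0],[0,0,0],0.0],[[0,0.008,0],[0,0,0],0.0],[[0,0,0],[0,0,0],0.0]]}}

```text
time_s: 8.02
tcp_pos: [0.5031, -0.1789, 0.0955]
ee_rot: [[-1.0, -0.002, -0.029], [0.029, 0.0, -1.0], [0.002, -1.0, -0.0]]
wrist_force: [0.2, 0.3, -0.8]
gripper_width: 0.112
```

Request:
{"api": "jog_arm", "payload": {"series": [[[0,0.002,0],[0,0,0],0.0],[[0,0.001,0],[0,0,0],0.0]]}}

```text
time_s: 8.28
tcp_pos: [0.5041, -0.1791, 0.0936]
ee_rot: [[-1.0, 0.0, -0.029], [0.029, -0.0, -1.0], [-0.0, -1.0, 0.0]]
wrist_force: [-0.4, 0.1, -1.0]
gripper_width: 0.115
```

Request:
{"api": "jog_arm", "payload": {"series": [[[0,0.001,0],[0,0,0],0.0]]}}

```text
time_s: 8.4
tcp_pos: [0.5041, -0.1791, 0.0926]
ee_rot: [[-1.0, 0.0, -0.029], [0.029, -0.0, -1.0], [-0.0, -1.0, 0.0]]
wrist_force: [0.5, -0.4, -1.3]
gripper_width: 0.11
```

Request:
{"api": "jog_arm", "payload": {"series": [[[0,0.001,0],[0,0,0],0.0]]}}

```text
time_s: 8.52
tcp_pos: [0.504, -0.179, 0.0916]
ee_rot: [[-1.0, 0.0, -0.029], [0.029, 0.0, -1.0], [-0.0, -1.0, -0.0]]
wrist_force: [0.3, -0.3, -0.9]
gripper_width: 0.112
```

Request:
{"api": "jog_arm", "payload": {"series": [[[0.0007,0.001,0],[0,0,0],0.0]]}}

```text
time_s: 8.65
tcp_pos: [0.5033, -0.179, 0.0905]
ee_rot: [[-1.0, 0.0, -0.029], [0.029, 0.0, -1.0], [-0.0, -1.0, -0.0]]
wrist_force: [0.1, -0.3, -2.3]
gripper_width: 0.114
```

Request:
{"api": "jog_arm", "payload": {"series": [[[0,0.001,0],[0,0,0],0.0]]}}

```text
time_s: 8.78
tcp_pos: [0.5032, -0.1791, 0.09]
ee_rot: [[-1.0, -0.0, -0.029], [0.029, -0.0, -1.0], [0.0, -1.0, 0.0]]
wrist_force: [-2.5, 1.5, 6.8]
gripper_width: 0.11
```

Request:
{"api": "jog_arm", "payload": {"series": [[[0,0.0007,0],[0,0,0],0.0]]}}

```text
time_s: 8.9
tcp_pos: [0.5033, -0.1791, 0.09]
ee_rot: [[-1.0, -0.0, -0.028], [0.028, -0.0, -1.0], [0.0, -1.0, 0.0]]
wrist_force: [-3.0, 1.8, 9.8]
gripper_width: 0.113
```

Contact is at z=0.090 with about 10 N, as expected on the crests. Now I slide along the thread in small steps, watching for a drop.

Request:
{"api": "jog_arm", "payload": {"series": [[[0,0,-0.0006],[0,0,0],0.0],[[0,0,-0.0006],[0,0,0],0.0],[[0,0,-0.0006],[0,0,0],0.0],[[0,0,-0.0006],[0,0,0],0.0]]}}

```text
time_s: 9.4
tcp_pos: [0.5043, -0.1774, 0.0901]
ee_rot: [[-1.0, 0.002, -0.028], [0.028, -0.001, -1.0], [-0.002, -1.0, 0.001]]
wrist_force: [-0.8, -3.1, 5.7]
gripper_width: 0.115
```

Request:
{"api": "jog_arm", "payload": {"series": [[[0,0,-0.0006],[0,0,0],0.0],[[0,0,-0.0006],[0,0,0],0.0],[[0,0,-0.0006],[0,0,0],0.0],[[0,0,-0.0006],[0,0,0],0.0]]}}

```text
time_s: 9.9
tcp_pos: [0.5047, -0.1749, 0.09]
ee_rot: [[-1.0, 0.003, -0.028], [0.028, -0.001, -1.0], [-0.003, -1.0, 0.001]]
wrist_force: [0.2, -2.5, 5.5]
gripper_width: 0.11
```

Request:
{"api": "jog_arm", "payload": {"series": [[[0.0004,0,-0.0006],[0,0,0],0.0],[[0.0004,0,-0.0006],[0,0,0],0.0],[[0,0,-0.0006],[0,0,0],0.0],[[0,0,-0.0006],[0,0,0],0.0]]}}

```text
time_s: 10.4
tcp_pos: [0.5018, -0.1722, 0.0881]
ee_rot: [[-1.0, -0.002, -0.029], [0.029, -0.001, -1.0], [0.002, -1.0, 0.001]]
wrist_force: [-0.1, -6.4, -2.5]
gripper_width: 0.116
```

Request:
{"api": "jog_arm", "payload": {"series": [[[0,0,-0.0006],[0,0,0],0.0],[[0,0,-0.0006],[0,0,0],0.0],[[0,0,-0.0006],[0,0,0],0.0],[[0,0,-0.0006],[0,0,0],0.0]]}}

```text
time_s: 10.9
tcp_pos: [0.5018, -0.1711, 0.0884]
ee_rot: [[-1.0, -0.003, -0.029], [0.029, -0.002, -1.0], [0.003, -1.0, 0.002]]
wrist_force: [-0.6, -10.2, -2.7]
gripper_width: 0.11
```

Request:
{"api": "jog_arm", "payload": {"series": [[[0,0,-0.0006],[0,0,0],0.0],[[0,0,-0.0006],[0,0,0],0.0],[[0,0,-0.0006],[0,0,0],0.0],[[0,0,-0.0006],[0,0,0],0.0]]}}

```text
time_s: 11.4
tcp_pos: [0.5019, -0.1689, 0.0889]
ee_rot: [[-1.0, -0.002, -0.029], [0.029, -0.003, -1.0], [0.002, -1.0, 0.003]]
wrist_force: [-2.3, -10.7, 0.2]
gripper_width: 0.113
```

It dropped: z fell to 0.0881 near y=-0.172, with a side load against the groove afterwards. I back off in y and let it down.

Request:
{"api": "jog_arm", "payload": {"series": [[[0,0,0.001],[0,0,0],0.0],[[-0.0005,0,0.001],[0,0,0],0.0],[[-0.0005,0,0.001],[0,0,0],0.0],[[0,0,0.0005],[0,0,0],0.0]]}}

```text
time_s: 11.9
tcp_pos: [0.5041, -0.17, 0.0887]
ee_rot: [[-1.0, 0.0, -0.029], [0.029, 0.001, -1.0], [-0.0, -1.0, -0.001]]
wrist_force: [-0.7, -0.1, -0.8]
gripper_width: 0.112
```

Request:
{"api": "jog_arm", "payload": {"series": [[[0,0.0005,0.0005],[0,0,0],0.0],[[0,0.0005,0],[0,0,0],0.0]]}}

```text
time_s: 12.15
tcp_pos: [0.5038, -0.1708, 0.0878]
ee_rot: [[-1.0, 0.0, -0.029], [0.029, 0.0, -1.0], [-0.0, -1.0, -0.0]]
wrist_force: [-0.1, -1.2, -1.4]
gripper_width: 0.11
```

Request:
{"api": "jog_arm", "payload": {"series": [[[0,0.0007,0],[0,0,0],0.0],[[0,0.0005,0],[0,0,0],0.0]]}}

```text
time_s: 12.4
tcp_pos: [0.5038, -0.171, 0.0869]
ee_rot: [[-1.0, 0.0, -0.029], [0.029, -0.0, -1.0], [-0.0, -1.0, 0.0]]
wrist_force: [-0.9, 0.9, 2.1]
gripper_width: 0.112
```

Request:
{"api": "jog_arm", "payload": {"series": [[[0,0.0007,0],[0,0,0],0.0],[[0,0.0005,0],[0,0,0],0.0]]}}

```text
time_s: 12.65
tcp_pos: [0.5039, -0.1711, 0.0866]
ee_rot: [[-1.0, 0.001, -0.028], [0.028, -0.0, -1.0], [-0.001, -1.0, 0.0]]
wrist_force: [-2.4, 1.3, 8.6]
gripper_width: 0.112
```

Request:
{"api": "jog_arm", "payload": {"series": [[[0,0.0006,0],[0,0,0],0.0]]}}

```text
time_s: 12.78
tcp_pos: [0.504, -0.1712, 0.0865]
ee_rot: [[-1.0, 0.001, -0.028], [0.028, -0.001, -1.0], [-0.001, -1.0, 0.001]]
wrist_force: [-2.9, 0.6, 10.9]
gripper_width: 0.115
```

Contact now comes at 0.0867, only 3.3 mm below the crest contact. The leaf may be tilted in the grip, so I look.

```bash
python3 - <<'E'
from h import *
s=st()
im=capture('wrist')[:,:,::-1].copy();sc=capture('scene')[:,:,::-1].copy();cv2.imwrite('pics/w6.png',im);cv2.imwrite('pics/s6.png',sc)
u,v=proj('scene',[.503,-.172,.08])[0].astype(int)
a=cv2.resize(sc[v-30:v+30,u-40:u+40],(400,300),interpolation=cv2.INTER_CUBIC)
b=cv2.resize(im[140:290,150:350],(400,300),interpolation=cv2.INTER_CUBIC)
cv2.imwrite('pics/v6.png',np.hstack([a,b]))
E
```

```text
t 12.78 tcp [ 0.504  -0.1712  0.0865] F [-2.9  0.6 10.9] w 10.0
```

View pics/v6.png

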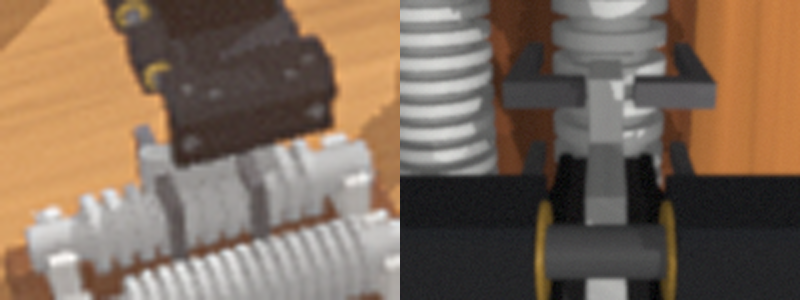

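The leaf is in the gap, upright across, and about 1 mm toward +x. I'll ease the load, centre it, open the fingers a little so it can settle by its own weight, then look.

Request:
{"api": "jog_arm", "payload": {"series": [[[0.0008,-0.0013,0],[0,0,0],0.0],[[0,0,0],[0,0,0],0.0]]}}

```text
time_s: 13.12
tcp_pos: [0.5035, -0.1711, 0.0866]
ee_rot: [[-1.0, 0.001, -0.029], [0.029, -0.0, -1.0], [-0.001, -1.0, 0.0]]
wrist_force: [-0.4, -0.1, 3.6]
gripper_width: 0.11
```

Request:
{"api": "jog_arm", "payload": {"series": [[[0,0,0],[0,0,0],0.025],[[0,0,0],[0,0,0],0.025],[[0,0,0],[0,0,0],0.025]]}}

```text
time_s: 13.5
tcp_pos: [0.5027, -0.171, 0.0858]
ee_rot: [[-1.0, -0.001, -0.029], [0.029, 0.0, -1.0], [0.001, -1.0, -0.0]]
wrist_force: [-0.5, 0.2, -0.2]
gripper_width: 0.273
```

```bash
python3 - <<'E'
from h import *
import pickle
s=st();c=camera_info('wrist')
im=capture('wrist')[:,:,::-1].copy();cv2.imwrite('pics/w7.png',im);pickle.dump(c,open('w7.pkl','wb'))
a=cv2.imread('pics/w6.png')
f=lambda i:cv2.resize(i[140:300,200:310],(400,582),interpolation=cv2.INTER_CUBIC)
cv2.imwrite('pics/v7.png',np.hstack([f(a),f(im)]))
E
```

```text
t 13.5 tcp [ 0.5027 -0.171   0.0858] F [-0.5  0.2 -0.2] w 23.8
```

View pics/v7.png

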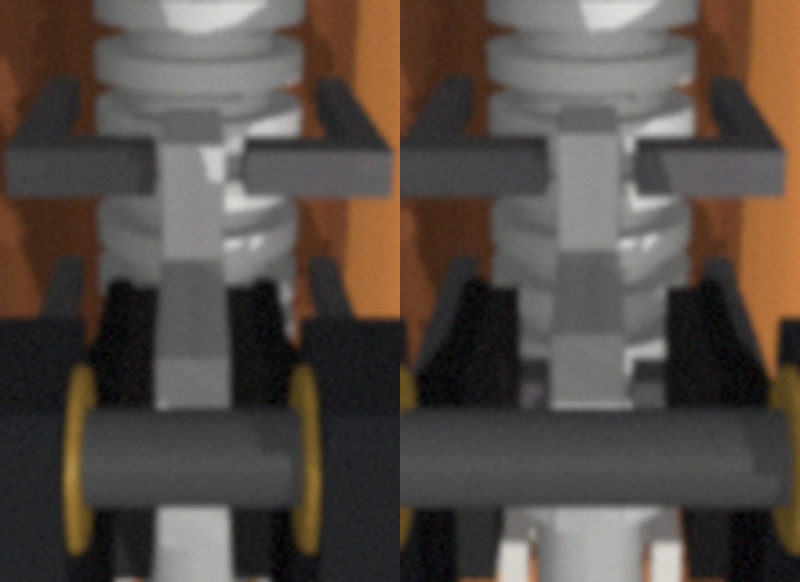

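After release the tab's top front edge moved from row 357 to 333, so the leaf settled. I get its height from the edges.

```bash
python3 - <<'E'
from h import *
import pickle
c=pickle.load(open('w7.pkl','rb'))
k=400/110
f=lambda x,y,z:ray('',(200+x/k,140+y/k),z,c)
for h in(.060,.0617,.065):
    print(h,'end',f(188,133,h+.027)[1],'tab foot',f(188,250,h+.027)[1],'tab top',f(190,333,h+.06)[1],
     'w blade',f(158,200,h+.027)[0]-f(218,200,h+.027)[0],'w tab',f(154,335,h+.06)[0]-f(228,335,h+.06)[0],'xc',f(191,335,h+.06)[0],f(188,200,h+.027)[0])
st()
E
```

```text
0.06 end -0.20679942019075637 tab foot -0.18744942417323773 tab top -0.18833372493153716 w blade 0.009486086438598051 w tab 0.009651616934225227 xc 0.5028250841267419 0.5030369459289155
0.0617 end -0.2072340375333854 tab foot -0.18808919926197354 tab top -0.1891274914328281 w blade 0.009385510494739735 w tab 0.009522767015498812 xc 0.5028036359179825 0.5030176657744349
0.065 end -0.20807770649260648 tab foot -0.18933111561069593 tab top -0.19066833228827518 w blade 0.0091902748390148 w tab 0.009272646585029853 xc 0.5027620011598025 0.5029802395922076
t 13.55 tcp [ 0.5028 -0.171   0.0858] F [-0.3  0.2  0.3] w 24.4
```

Widths and edges fit best at tips z≈0.060 (home). To settle it, I'll touch the tab top with shut fingertips: 0.120 means home, 0.125 means on the crests.

Request:
{"api": "jog_arm", "payload": {"series": [[[0,-0.025,0.002],[0,0,0],0.025],[[0,-0.025,0],[0,0,0],0.025],[[0,0,0],[0,0,0],0.0],[[0,0,0],[0,0,0],0.0],[[0,0,0],[0,0,0],0.0],[[0,0,0],[0,0,0],0.0]]}}

```text
time_s: 14.3
tcp_pos: [0.5024, -0.173, 0.1354]
ee_rot: [[-1.0, -0.002, -0.029], [0.029, 0.0, -1.0], [0.002, -1.0, -0.0]]
wrist_force: [0.4, -0.7, 0.1]
gripper_width: 0.013
```

Request:
{"api": "jog_arm", "payload": {"series": [[[0,0.006,0],[0,0,0],0.0],[[0,0.002,0],[0,0,0],0.0],[[0,0,0],[0,0,0],0.0]]}}

```text
time_s: 14.68
tcp_pos: [0.5027, -0.173, 0.1277]
ee_rot: [[-1.0, -0.001, -0.029], [0.029, 0.0, -1.0], [0.001, -1.0, 0.0]]
wrist_force: [0.7, -0.0, 0.0]
gripper_width: 0.005
```

Request:
{"api": "jog_arm", "payload": {"series": [[[0,0.0012,0],[0,0,0],0.0],[[0,0.001,0],[0,0,0],0.0]]}}

```text
time_s: 14.92
tcp_pos: [0.503, -0.173, 0.126]
ee_rot: [[-1.0, 0.0, -0.029], [0.029, 0.0, -1.0], [-0.0, -1.0, -0.0]]
wrist_force: [0.8, -0.8, 0.2]
gripper_width: 0.002
```

Request:
{"api": "jog_arm", "payload": {"series": [[[0,0.001,0],[0,0,0],0.0],[[0,0.0007,0],[0,0,0],0.0]]}}

```text
time_s: 15.18
tcp_pos: [0.5029, -0.173, 0.1242]
ee_rot: [[-1.0, -0.0, -0.029], [0.029, -0.0, -1.0], [0.0, -1.0, 0.0]]
wrist_force: [0.8, -0.4, -1.0]
gripper_width: 0.005
```

Request:
{"api": "jog_arm", "payload": {"series": [[[0,0.001,0],[0,0,0],0.0],[[0,0.0007,0],[0,0,0],0.0]]}}

```text
time_s: 15.42
tcp_pos: [0.5029, -0.173, 0.1225]
ee_rot: [[-1.0, -0.0, -0.029], [0.029, -0.0, -1.0], [0.0, -1.0, 0.0]]
wrist_force: [0.3, -0.9, -0.7]
gripper_width: 0.005
```

Request:
{"api": "jog_arm", "payload": {"series": [[[0,0.0007,0],[0,0,0],0.0],[[0,0.0005,0],[0,0,0],0.0]]}}

```text
time_s: 15.68
tcp_pos: [0.5029, -0.173, 0.1213]
ee_rot: [[-1.0, -0.0, -0.029], [0.029, -0.0, -1.0], [0.0, -1.0, 0.0]]
wrist_force: [0.1, -0.2, -0.8]
gripper_width: 0.008
```

Request:
{"api": "jog_arm", "payload": {"series": [[[0,0.0007,0],[0,0,0],0.0],[[0,0.0005,0],[0,0,0],0.0]]}}

```text
time_s: 15.92
tcp_pos: [0.5029, -0.173, 0.1201]
ee_rot: [[-1.0, -0.0, -0.029], [0.029, 0.0, -1.0], [0.0, -1.0, -0.0]]
wrist_force: [0.2, -0.4, 0.8]
gripper_width: 0.008
```

Request:
{"api": "jog_arm", "payload": {"series": [[[0,0.0006,0],[0,0,0],0.0],[[0,0.0003,0],[0,0,0],0.0]]}}

```text
time_s: 16.18
tcp_pos: [0.5034, -0.1731, 0.12]
ee_rot: [[-1.0, 0.001, -0.029], [0.029, -0.0, -1.0], [-0.001, -1.0, 0.0]]
wrist_force: [-0.0, 1.6, 5.9]
gripper_width: 0.003
```

Request:
{"api": "jog_arm", "payload": {"series": [[[0,-0.02,0],[0,0,0],0.0],[[0,-0.06,0],[0,0,0],0.03],[[0,0,-0.03],[0,0,0],0.03],[[0,0,0],[0,0,0],0.03]]}}

```text
time_s: 16.68
tcp_pos: [0.5037, -0.1419, 0.1996]
ee_rot: [[-1.0, 0.001, -0.027], [0.027, 0.001, -1.0], [-0.001, -1.0, -0.001]]
wrist_force: [0.4, -0.2, 0.2]
gripper_width: 0.264
```

```bash
python3 - <<'E'
from h import *
import pickle
s=st();c=camera_info('wrist')
im=capture('wrist')[:,:,::-1].copy();sc=capture('scene')[:,:,::-1].copy()
u,v=proj('scene',[.503,-.172,.08])[0].astype(int)
a=cv2.resize(sc[v-30:v+30,u-40:u+40],(400,300),interpolation=cv2.INTER_CUBIC)
r=cv2.resize(sc[150:250,240:400],(400,250),interpolation=cv2.INTER_CUBIC)
b=cv2.resize(im,(400,300),interpolation=cv2.INTER_CUBIC)
cv2.imwrite('pics/v8.png',np.vstack([np.hstack([a,b]),np.hstack([r,r*0])]))
E
```

```text
t 16.68 tcp [ 0.5037 -0.1419  0.1996] F [ 0.4 -0.2  0.2] w 23.0
```

View pics/v8.png

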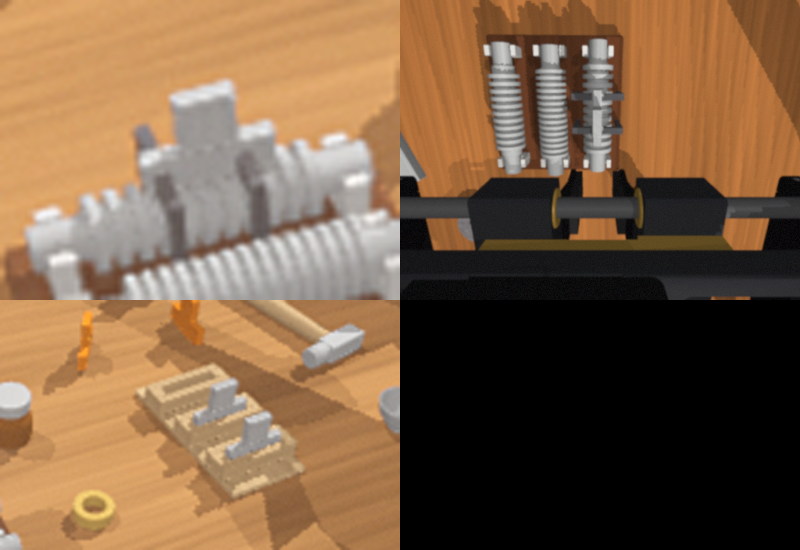

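The leaf stands level between the arms. Its top touched firmly at 0.120 m, which is the home height. The other two leaves stand upright in the rack, and the gripper is clear. Handing in.

```bash
python3 -c "
from station import *
print(finish_job())"
```

```text
the job is handed in; nothing more can be done
None
```

The first leaf I tried, the one nearest the robot in the rack, fits the front screw. It now stands fully home between the guide arms. I handed the job in just after 16.7 s and did not try the other two leaves, because this one dropped in.

**Checks that agreed:**
- **Feel:** the leaf met the crests with the tool at 0.090 m. After a slide of about 7 mm along the thread it dropped into the grooves.
- **Height:** once it was released, the shut fingertips met its top firmly at 0.120 m (about 6 N). That is the home height; on the crests it would have been 0.125 m.
- **Pitch:** from the wrist picture, the front screw measures about 11 mm, the coarsest of the three.
- **Final picture:** the fitting leaf is upright between the arms, the other two are upright in the rack, and nothing else looks moved in the parts I viewed.

**Disagreement:** while still gripped, the leaf stopped about 1.5 mm short of home. It had probably tilted in the fingers after I pushed it sideways against a groove wall, and opening the fingers let it drop the rest of the way.

**Forces:** the highest reading at the wrist was about 11 N, both pressing down and sideways.

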